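# File the recipe block in the lever arch file

### The job

The small blue lever arch file lies open with its rings shut and the punched block of recipe cards lying clear of them. Lift the lever so that the rings spring open, slide the block along the board under the rings until it is against the steel stop bar, then press the lever down again so that the rings snap shut through its holes. Do not shift the bowl, the tin or the timer standing round it.

Things in the scene. Friction and masses are not known exactly. Their poses are not given: they have to be found in the camera images.
- file: Open blue lever arch file, fixed to the worktop, 180 mm along its x (spine direction). Origin on the worktop under the steel mechanism; z up. Boards 3 mm thick: back board y = -166 to +51 mm, spine and front cover flat from there to y = +289 mm. Mechanism at y = -4 to +46 mm. The block slides on the back board in +y between two black guides, 7 mm high, inner faces at x = -78 and +78 mm.
- lever (a joint): Lever angle, 0 = down, rings shut; grows as the bar end is lifted; end stop 0.8 rad. Over-centre spring: about 4 N at the bar lifts it; past 0.35 rad it springs up by itself and stays at 0.8 rad. Pushed down from there it resists with about 5 N along its arc (10 N if pressed straight down); below 0.35 rad it snaps shut by itself unless the rings are obstructed.
- rings (a joint): Angle of the two rings (6 mm thick, 48 mm high), which turn together at 1.25 times the lever's angle: 0 = shut, about 1.0 rad = open. Shut, their tips stand on the board at file x = -40 and +40, y = -20 mm, and bar the way to the stop; they swing up and over the mechanism, tips more than 25 mm above the board when open.
- lever_bar (a point): Centre of the lever's black cross bar at its free end: a round bar 12 mm thick, 46 mm long along the file's y. With the lever down it lies 55 mm above the worktop at file x = -85, y = +28 mm, with 46 mm of free space beneath it; reached from above or from the -x side.
- lever_pivot (a point): Middle of the lever's hinge axis, which is parallel to the file's y axis: file x = +20, y = +28, z = 24 mm. The bar's centre runs on a circle of 109.5 mm about it, 16.4 degrees above level towards -x when the lever is down.
- pad: Loose rigid block of recipe cards, white with an orange band and a yellow picture, 150 mm (x) by 105 mm (y) by 10 mm thick, 0.1 to 0.2 kg. Origin at the centre of its underside; z up, its axes along those of the file. Two through holes, 14 mm (x) by 18 mm (y), at x = -40 and +40 mm, y = +36.5 mm. It starts 28 to 52 mm short of the stop bar, between the guides.
- pad_inner_edge (a point): Middle of the block's long edge face beside the holes, at half height; it goes against the stop bar (file y = -4 mm).
- pad_outer_edge (a point): Middle of the opposite long edge face, at half height (5 mm above the block's underside): the face to push on.
- rice_bowl: White bowl with a green stripe, 115 mm across, 52 mm high, loose bystander. Origin at the centre of its underside.
- fish_tin: Red and white tin, 86 mm across, 40 mm high, loose bystander. Origin at the centre of its underside.
- kitchen_timer: White round kitchen timer, 68 mm across, 58 mm high, loose bystander. Origin at the centre of its underside.
- stop_face (a point): Middle of the foot of the steel stop bar's face: file x = 0, y = -4, z = 3 mm (the board's upper face). The bar is 150 mm long along x and 13 mm high above the board.

How it is judged (in metres and radians):
On the way, in this order (a step that is already met when the one before it is completed fails the run):
1. the lever is up and the rings are open (value of joint lever above 0.6 rad and value of joint rings above 0.7 rad), for 0.2 s.
2. with the rings open, the block is against the stop bar (within 4 mm) (value of joint rings above 0.6 rad and y of pad_inner_edge in the frame of file above -0.008 m and z of pad in the frame of file below 0.007 m), for 0.2 s.
At the end, for the whole second after the job is handed in: Lever down (under 0.06 rad) and rings shut (under 0.08 rad), the block lying flat on the board within 5 mm of the stop bar with the rings through its holes, at rest (value of joint lever below 0.06 rad and value of joint rings below 0.08 rad and y of pad_inner_edge in the frame of file above -0.009 m and z of pad in the frame of file between 0.001 and 0.007 m and angle between pad's own z axis and vertical below 0.05 rad and linear speed of pad below 0.02 m/s); the robot touches nothing.
It fails at once if the bowl, the tin or the timer is shifted by more than 3 cm (distance of any of rice_bowl, fish_tin, kitchen_timer from where it was at the start of the episode above 0.03 m).
It also fails if it takes over 58 s, if anything falls off the work surface, if the arm or the gripper's body presses on something with over 40 N, if the wrist force passes 120 N, or if a joint passes its speed limit or range.

### The arm

A 7-joint arm with a two-finger parallel gripper is mounted at the origin on a cart in front of the work surface, level with it; the furniture and walls round the work are solid. World frame = base frame: x ahead of the robot, y to its left, z up, the work surface at z = 0. Lengths are in mm, angles in rad, forces in N, time in s.
With the tool pointing down it reaches from about 425 to 875 mm from the base axis. Payload 8.4 kg.
Tool frame: the origin (TCP) lies at the very end of the fingers, on their centre line; the grasp point (between the pads) lies 19 mm behind it; z points along the fingers, y is the line along which they close (so a half turn about z gives the same grasp; the last joint's range is limited). The gripper opens to 85 mm and grips with 20 to 120 N. Pads are 22 mm wide; open, the fingers measure 114 mm over their backs; the gripper's body (76 mm by 85 mm) begins 54 mm behind the grasp point. The pads swing forward as they close: fully open they stand 13 mm farther back than shut.
Start: joints at [-1.346, 0.333, 0.04, 1.465, -0.013, 1.343, -0.059], TCP at [206.812, 616.192, 231.308] pointing down, gripper open.
Joint ranges: [-2.58, 2.58], [-0.38, 2.09], [-1.3, 1.39], [0.25, 2.4], [-1.5, 4.64], [0.08, 2.09], [-2.65, 2.65]. Speed limits (rad/s): [2.22, 2.22, 2.79, 2.79, 3.14, 3.14, 3.14].

### API

Orientations are given as a 3x3 rotation matrix whose columns are the frame's x, y, z axes.
In Python, from workcell import ctrl gives the robot as it stands.
- The arm moves only by the tool move_arm, never from a script. Its argument "increments" is a list of rows, each a list of 7 numbers: the shift along the tool's x, y, z in cm, then the turn, a rotation vector about the tool's x, y, z in rad, then the closure in counts, from 0 (fully open) to 255 (shut). A call has 1 to 20 rows; each row is the pose to reach, as a shift and turn from the pose commanded when the call began, along the tool's axes at that moment; what a row does not reach only later rows make up. A row lasts 1/10 s, in which the tool goes at most 50 mm and 8.59 degrees, less where a joint would pass 70% of its speed; a pose out of reach is approached as far as the arm can. A call with a gripper value outside its range is refused whole. The fingers move at their own pace and stop on an object; the grip force is fixed at half the most. Time passes only in rows, so rows that repeat a pose let the fingers close. It gives the time, the measured TCP pose, the force, the opening and the grip force at its end, in the units of the state.
- ctrl.observe(): the state, without advancing time (a new reading comes with each control period).
- ctrl.capture(name): name is "side" or "top" or "wrist"; returns the picture (384x512x3 uint8, red, green, blue); there is no depth.
- ctrl.camera_model(name): a dict with "intrinsics" (3x3 intrinsics, pixels), "R" (3x3) and "t" (3): a world point X has camera coordinates R X + t; the wrist camera has in their place "T_tool_cam" (4x4, takes a point from camera to tool coordinates, whose origin is the TCP and whose axes are the flange's). Camera axes: x right, y down, z forward; pixel columns grow to the right and rows downward; lengths in mm; the calibration is good to about 2 mm. The wrist camera is an equidistant fisheye: a pixel r from the principal point sees the ray r / f radians off the axis. A picture is of the moment at which its call begins: read the wrist's pose just before it. camera_model takes no time and is no camera call.
- ctrl.sign_off(): hands the job in; it is judged then, once.
Trained networks look in the newest picture that a camera, given by its name, has taken for a name from the list of things; names that differ only in an ending like _2 or _b are one class to them, and where a whole thing is asked for, a point or a joint stands for the part that bears it (a point fixed in the world has none). Each returns a list of dicts, best first, with "score" (0 to 1); they miss things now and then, are a little off and sometimes report something else, mostly with a low value. They report only what shows in the picture. A call takes as long as a camera call.
- ctrl.masks_of(thing, camera): "region" (384x512 bool, what is visible of it) and "bbox" ([left, top, right, bottom] in pixels, round what is visible of it).
The state is a dict: "clock": time; "joints": joint angles; "qvel": joint speeds; "joint_efforts": joint torques, N m; "tcp_pos": TCP position; "eef_rot": TCP orientation; "wrist_force": force on the tool from outside, world axes, zero at the start; "ft_torque": the same for the moment, N m; "gripper_width": finger opening in mm; "gripper_force": force on a finger pad.
Only numpy, scipy, OpenCV 4.12 (cv2) and the standard library are available. Lean on these libraries where they do the work, as an engineer would, in place of code of your own. Each camera call takes 0.05 s, during which the arm holds its last target. There are 200 camera calls.

## Working session

There is one attempt and no reset: what is moved stays moved. The work goes in short steps, Python scripts to look and compute and a tool call to move; the robot and the scene stay as the last step left them, time stands still between calls to the robot, and variables do not carry over. Pictures are saved under pics/ and viewed, at most 10 in all, crops included, and the job is handed in when it is done.

Besides the shell and the picture viewer there is one more tool, called after "Call:" as a command line: name --pt "numbers of a row" for each row, then --argument value for the rest. move_arm: Moves the arm, as the interface text tells. Its arguments: {"type":"object","properties":{"increments":{"type":"array","items":{"type":"array","items":{"type":"number"}}}},"required":["increments"]}

```bash
mkdir -p pics; python3 - <<'E'
from workcell import ctrl
import cv2,numpy as np
ims=[]
for c in("side","top"):
    im=ctrl.capture(c); cv2.imwrite(f"pics/{c}0.png",im[:,:,::-1])
    m=ctrl.camera_model(c);print(c,m)
    for t in("file","pad","rice_bowl","fish_tin","kitchen_timer","lever_bar"):
        r=ctrl.masks_of(t,c)
        print(t,[(round(x['score'],2),list(x['bbox']),x['region'].sum()) for x in r[:2]])
s=ctrl.observe();print(s)
print(ctrl.camera_model("wrist"))
E
```

```text
side {'intrinsics': array([[365.99460595,   0.        , 259.29286018],
       [  0.        , 365.99460595, 187.6768527 ],
       [  0.        ,   0.        ,   1.        ]]), 'R': array([[ 0.08529979, -0.99631967, -0.00842945],
       [-0.86438664, -0.06979132, -0.49796075],
       [ 0.49553979,  0.04976224, -0.8671586 ]]), 't': array([-102.71141709,  545.37520711,  789.53407311])}
file [(0.76, [185.4, 169.5, 349.1, 247.5], np.int64(7069))]
pad [(0.89, [292.0, 173.4, 338.6, 222.3], np.int64(1664))]
rice_bowl [(0.58, [389.8, 205.4, 434.3, 245.1], np.int64(1471)), (0.35, [109.9, 181.0, 137.3, 204.5], np.int64(484))]
fish_tin [(0.67, [386.2, 179.2, 418.2, 207.0], np.int64(808))]
kitchen_timer [(0.59, [111.5, 182.1, 136.1, 205.7], np.int64(454))]
lever_bar [(0.5, [276.7, 202.6, 290.4, 228.4], np.int64(134))]
top {'intrinsics': array([[378.9513045 ,   0.        , 259.87208452],
       [  0.        , 378.9513045 , 191.02297942],
       [  0.        ,   0.        ,   1.        ]]), 'R': array([[ 0.02989309, -0.99952035,  0.00809212],
       [-0.99500279, -0.03052763, -0.09506582],
       [ 
[... 1138 characters left out ...]
st_force': array([0.12577448, 0.15423442, 0.19841242]), 'ft_torque': array([ 0.03452188, -0.02945665,  0.02007202]), 'gripper_force': 0.0, 'gripper_width': 85.58068484205982}
{'intrinsics': array([[297.31863964,   0.        , 256.34452847],
       [  0.        , 297.31863964, 189.50293154],
       [  0.        ,   0.        ,   1.        ]]), 'T_tool_cam': array([[-7.24416401e-04, -9.55115390e-01, -2.96233128e-01,
         7.55402040e+01],
       [ 9.99999528e-01, -5.00261577e-04, -8.32481260e-04,
         1.17460836e+00],
       [ 6.46921612e-04, -2.96233592e-01,  9.55115302e-01,
        -1.41758362e+02],
       [ 0.00000000e+00,  0.00000000e+00,  0.00000000e+00,
         1.00000000e+00]])}
```

```bash
python3 - <<'E'
import cv2
a=cv2.imread("pics/top0.png")[140:260,120:400]; cv2.imwrite("pics/topc.png",cv2.resize(a,None,fx=2.85,fy=2.85,interpolation=2))
a=cv2.imread("pics/side0.png")[140:270,100:440]; cv2.imwrite("pics/sidec.png",cv2.resize(a,None,fx=2.35,fy=2.35,interpolation=2))
E
```

```text
(no output)
```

View pics/topc.png

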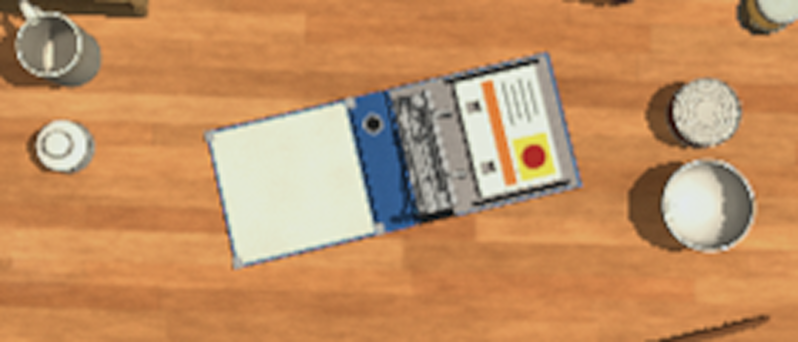

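View pics/sidec.png

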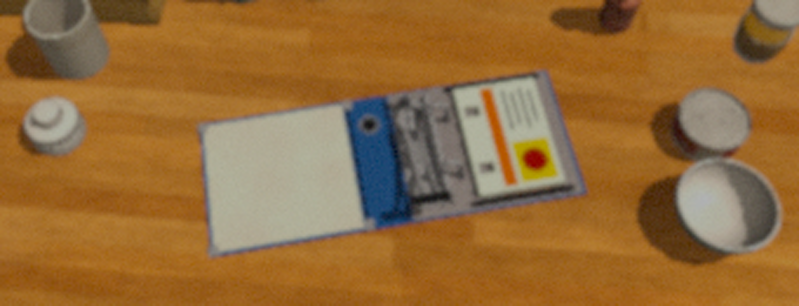

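The top crop shows the file with its cover at the left, corners at about (207,133), (237,267), (546,54) and (580,186). The lever bar is at the bottom near (430,215), and the pad is between the guides at the right. The side view agrees, and the bystanders are well clear of the file.

```bash
cat > h.py <<'E'
from workcell import ctrl
import cv2,numpy as np
from scipy.optimize import least_squares
def proj(c,X,s=None):
    m=ctrl.camera_model(c);K=m["intrinsics"];X=np.atleast_2d(X).astype(float)
    if c=="wrist":
        T=m["T_tool_cam"];t=(X-s["tcp_pos"])@s["eef_rot"];p=(t-T[:3,3])@T[:3,:3]
        r=np.hypot(p[:,0],p[:,1]);th=np.arctan2(r,p[:,2]);u=p[:,:2]/r[:,None]*th[:,None]
    else:
        p=X@m["R"].T+m["t"];u=p[:,:2]/p[:,2:]
    return u*[K[0,0],K[1,1]]+K[:2,2]
def f2w(q,P):
    P=np.atleast_2d(P);c,s=np.cos(q[2]),np.sin(q[2])
    return P@np.array([[c,s,0],[-s,c,0],[0,0,1]])+[q[0],q[1],0]
def fit(c,P,uv,q0,s=None):
    r=least_squares(lambda q:(proj(c,f2w([q[0],q[1],q[2]/100],P),s)-uv).ravel(),[q0[0],q0[1],q0[2]*100],loss="soft_l1")
    q=r.x.copy();q[2]/=100
    return q,(proj(c,f2w(q,P),s)-uv)
E
python3 - <<'E'
from h import *
P=np.array([[90,289,3],[-90,289,3],[90,-166,3],[-90,-166,3]])
for c,uv in(("top",np.array([[207,133],[237,267],[546,54],[580,186]])/2.85+[120,140]),("side",np.array([[200,125],[210,255],[546,71],[585,193]])/2.35+[100,140])):
    q,r=fit(c,P,uv,[600,-50,-.2]);print(c,q,r.round(1).tolist())
    for n,p in(("bar",[-85,28,55]),("stop",[0,-4,3]),("outer",[0,-160,8])):print(n,f2w(q,p).round(0))
E
```

```text
top [ 5.79815360e+02 -1.31854386e+02  2.62809829e-01] [[-0.7, -0.3], [-0.5, 0.7], [0.6, -0.7], [0.6, 0.2]]
bar [[ 490. -127.   55.]]
stop [[ 581. -136.    3.]]
outer [[ 621. -286.    8.]]
side [ 5.85264537e+02 -1.30484719e+02  2.57681136e-01] [[-0.5, -0.7], [-0.1, 0.5], [0.1, -0.4], [0.6, 0.3]]
bar [[ 496. -125.   55.]]
stop [[ 586. -134.    3.]]
outer [[ 626. -285.    8.]]
```

Call:
move_arm --pt "-10 -5 0 0 0 -0.1 0" --pt "-20 -10 0 0 0 -0.2 0" --pt "-38 -20.6 0 0 0 -0.3 0" --pt "-38 -20.6 0 0 0 -0.4 0" --pt "-38 -20.6 0 0 0 -0.5 0" --pt "-38 -20.6 0 0 0 -0.585 0" --pt "-38 -20.6 0 0 0 -0.585 0" --pt "-38 -20.6 0 0 0 -0.585 0" --pt "-38 -20.6 0 0 0 -0.585 0" --pt "-54.3 -62.2 0 0 0 -0.585 0" --pt "-54.3 -62.2 0 0 0 -0.585 0" --pt "-54.3 -62.2 0 0 0 -0.585 0" --pt "-54.3 -62.2 0 0 0 -0.585 0" --pt "-54.3 -62.2 0 0 0 -0.585 0" --pt "-54.3 -62.2 0 0 0 -0.585 0" --pt "-54.3 -62.2 0 0 0 -0.585 0" --pt "-54.3 -62.2 0 0 0 -0.585 0" --pt "-54.3 -62.2 0 0 0 -0.585 0" --pt "-54.3 -62.2 0 0 0 -0.585 0" --pt "-54.3 -62.2 0 0 0 -0.585 0"

```text
clock: 2.7
tcp_pos: [523.5, -147.4, 231.4]
eef_rot: [[-0.967, -0.256, 0.0], [-0.256, 0.967, -0.0], [-0.0, -0.0, -1.0]]
wrist_force: [-0.8, 1.2, -0.5]
gripper_width: 85.0
gripper_force: 0.0
```

```bash
python3 - <<'E'
from h import *
s=ctrl.observe();print(s["clock"],s["tcp_pos"],s["eef_rot"],abs(s["qvel"]).max(),s["joints"])
np.savez("s1.npz",**s)
im=ctrl.capture("wrist");cv2.imwrite("pics/w1r.png",im[:,:,::-1])
cv2.imwrite("pics/w1.png",cv2.resize(im[:,:,::-1],(800,600),interpolation=2))
E
```

```text
2.7 [ 523.4620009  -147.41796991  231.38392956] [[-9.66801596e-01 -2.55528217e-01  6.83211103e-05]
 [-2.55528220e-01  9.66801597e-01 -3.40830764e-05]
 [-5.73437708e-05 -5.04095443e-05 -9.99999997e-01]] 0.043925400139936295 [-0.33674459  0.11819811  0.58004903  1.74972889 -0.06723188  1.29338207
  2.0877232 ]
```

View pics/w1.png

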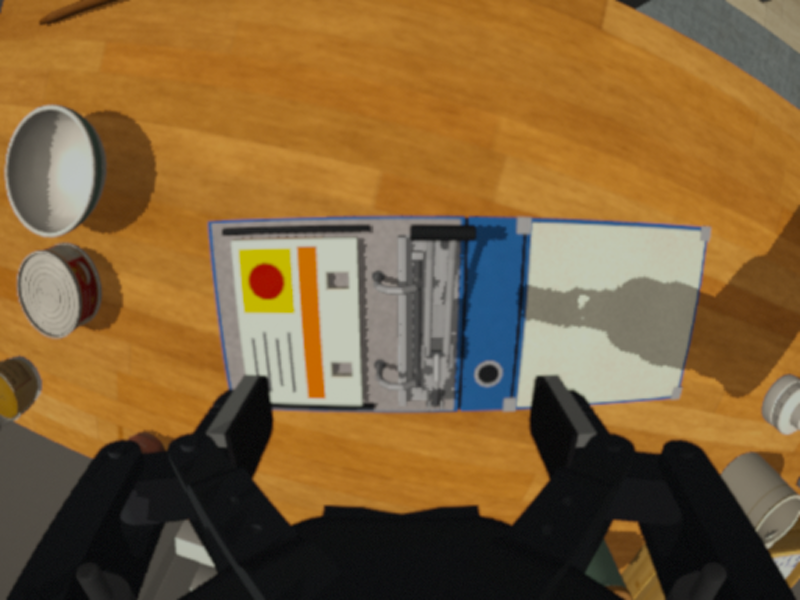

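The wrist view is clear. File corners are at (209,223), (707,229) and (680,396), and the black lever bar runs from (411,233) to (476,233). The pad's corners are at (231,240), (357,238) and (363,405), and the ring tips are near (378,277) and (383,370).

```bash
python3 - <<'E'
from h import *
s=dict(np.load("s1.npz"))
P=np.array([[-90,-166,3],[-90,289,3],[90,289,3],[-85,28,58]]);k=1.5625
uv=np.array([[209,223],[707,229],[680,396],[443.5,233]])/k
q,r=fit("wrist",P,uv,[582,-131,.26],s);print(q,r.round(1).tolist())
for x0 in (-1,):
    g=lambda v:(proj("wrist",f2w(q,np.array([[-75,-52.5,10],[-75,52.5,10],[75,52.5,10]])+[v[0],v[1],3]),s)-np.array([[231,240],[357,238],[363,405]])/k).ravel()
    v=least_squares(g,[0,-90]);print("pad in file",v.x,v.fun.round(1),"inner y",v.x[1]+52.5)
print("barends",proj("wrist",f2w(q,[[-85,5,55],[-85,51,55]]),s)*k)
R=s["eef_rot"]
for n,p in(("bar",[-85,28,55]),("barhi",[-31,28,121]),("outer",[v.x[0],v.x[1]-52.5,8])):
    w=f2w(q,p)[0];print(n,w.round(1),"tool delta cm",((w-s["tcp_pos"])@R/10).round(2))
E
```

```text
[ 5.83655329e+02 -1.28091882e+02  2.66395316e-01] [[-1.0, -0.1], [1.9, -1.9], [-0.6, 0.7], [0.4, 0.5]]
pad in file [ -0.17755533 -89.0948429 ] [-0.   0.6 -0.2 -0.4  0.3 -0.2] inner y -36.59484289869846
barends [[410.58122417 233.25040181]
 [476.39750555 233.24546742]]
bar [ 494.3 -123.5   55. ] tool delta cm [ 2.21  3.06 17.64]
barhi [ 546.4 -109.2  121. ] tool delta cm [-3.19  3.11 11.04]
outer [ 620.8 -264.7    8. ] tool delta cm [ -6.41 -13.83  22.34]
```

Call:
move_arm --pt "2.2 3.1 4 0 0 -0.008 0" --pt "2.2 3.1 8 0 0 -0.008 0" --pt "2.2 3.1 12 0 0 -0.008 0" --pt "2.2 3.1 15 0 0 -0.008 0" --pt "2.2 3.1 17 0 0 -0.008 0" --pt "2.2 3.1 19 0 0 -0.008 0" --pt "2.2 3.1 19.8 0 0 -0.008 0" --pt "2.2 3.1 19.8 0 0 -0.008 0" --pt "2.2 3.1 19.8 0 0 -0.008 60" --pt "2.2 3.1 19.8 0 0 -0.008 80" --pt "2.2 3.1 19.8 0 0 -0.008 80"

```text
clock: 3.85
tcp_pos: [495.1, -121.9, 34.2]
eef_rot: [[-0.964, -0.266, 0.002], [-0.266, 0.964, 0.0], [-0.002, -0.0, -1.0]]
wrist_force: [-0.3, 0.2, -0.6]
gripper_width: 58.7
gripper_force: 0.0
```

```bash
python3 - <<'E'
from h import *
im=ctrl.capture("wrist")
cv2.imwrite("pics/w2.png",cv2.resize(im[:,:,::-1],(800,600),interpolation=2))
E
```

```text
(no output)
```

View pics/w2.png

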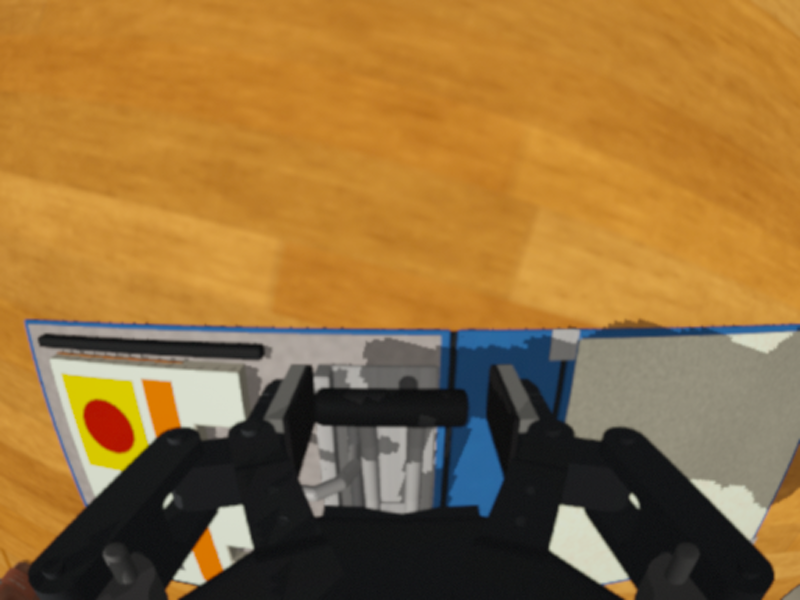

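The bar spans columns 316–467 between the pads, at pad height. Its centre is about 3 mm towards the left finger, so I'll shift slightly and close.

Call:
move_arm --pt "0 -0.25 0 0 0 0 80" --pt "0 -0.25 0 0 0 0 100" --pt "0 -0.25 0 0 0 0 140" --pt "0 -0.25 0 0 0 0 140" --pt "0 -0.25 0 0 0 0 140" --pt "0 -0.25 0 0 0 0 140"

```text
clock: 4.5
tcp_pos: [495.2, -125.0, 33.8]
eef_rot: [[-0.964, -0.266, 0.0], [-0.266, 0.964, -0.0], [-0.0, -0.001, -1.0]]
wrist_force: [-1.3, -1.6, 5.9]
gripper_width: 44.4
gripper_force: 60.1
```

Call:
move_arm --pt "-0.16 0 -0.5 0 0 0 140" --pt "-0.36 0 -1.03 0 0 0 140" --pt "-0.58 0 -1.5 0 0 0 140" --pt "-0.82 0 -2.03 0 0 0 140" --pt "-1.1 0 -2.5 0 0 0 140" --pt "-1.38 0 -2.97 0 0 0 140" --pt "-1.7 0 -3.4 0 0 0 140" --pt "-2.03 0 -3.85 0 0 0 140" --pt "-2.4 0 -4.27 0 0 0 140" --pt "-2.76 0 -4.66 0 0 0 140" --pt "-3.17 0 -5.05 0 0 0 140" --pt "-3.58 0 -5.4 0 0 0 140" --pt "-4.02 0 -5.73 0 0 0 140" --pt "-4.46 0 -6.04 0 0 0 140" --pt "-4.9 0 -6.33 0 0 0 140" --pt "-5.2 0 -6.5 0 0 0 140" --pt "-5.2 0 -6.5 0 0 0 140"

```text
clock: 6.2
tcp_pos: [546.3, -111.1, 99.3]
eef_rot: [[-0.964, -0.266, 0.002], [-0.266, 0.964, -0.001], [-0.001, -0.001, -1.0]]
wrist_force: [2.7, -4.5, -2.1]
gripper_width: 44.3
gripper_force: 61.6
```

Call:
move_arm --pt "0 0 0 0 0 0 60" --pt "0 0 0 0 0 0 0" --pt "0 0 0 0 0 0 0" --pt "0 0 0 0 0 0 0" --pt "0 0 -3 0 0 0 0" --pt "0 0 -7 0 0 0 0" --pt "0 0 -10 0 0 0 0" --pt "-1 -5 -12 0 0 0 100" --pt "-2 -10 -12 0 0 0 255" --pt "-3 -15 -12 0 0 0 255" --pt "-3.1 -19.8 -12 0 0 0 255" --pt "-3.1 -19.8 -12 0 0 0 255" --pt "-3.1 -19.8 -12 0 0 0 255" --pt "-3.1 -19.8 -12 0 0 0 255"

```text
clock: 7.6
tcp_pos: [627.9, -291.9, 218.1]
eef_rot: [[-0.964, -0.267, -0.0], [-0.267, 0.964, 0.001], [0.0, 0.001, -1.0]]
wrist_force: [-0.1, 0.9, 0.4]
gripper_width: -0.2
gripper_force: 0.0
```

```bash
python3 - <<'E'
from h import *
s=ctrl.observe();np.savez("s3.npz",**s);print(s["tcp_pos"],s["gripper_width"])
im=ctrl.capture("wrist")
cv2.imwrite("pics/w3.png",cv2.resize(im[:,:,::-1],(800,600),interpolation=2))
E
```

```text
[ 627.85062021 -291.90096203  218.07124107] -0.2437839844460914
```

View pics/w3.png

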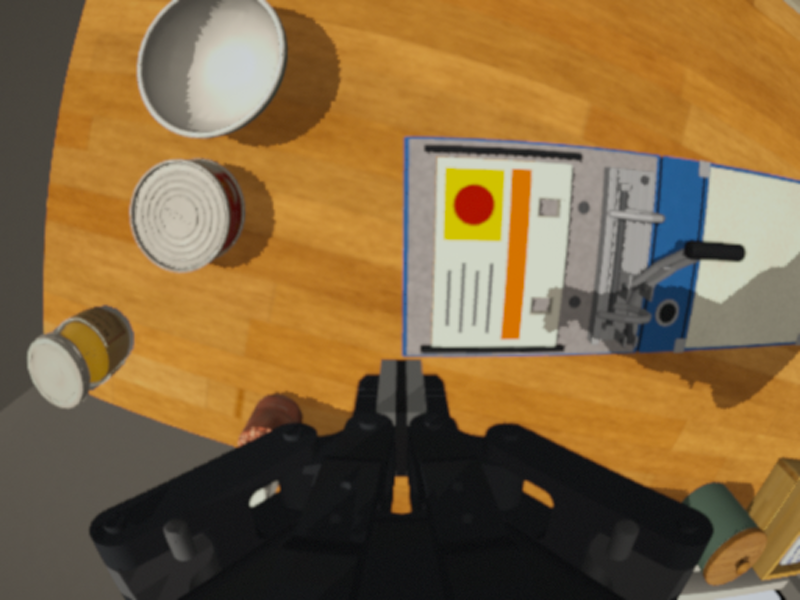

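The lever is up, with its bar at (715,250), and the rings stand open over the mechanism. The pad lies flat with its outer edge at column ~435, and the closed fingers are behind it, clear of the tin.

Call:
move_arm --pt "0 0 5 0 0 0 255" --pt "0 0 10 0 0 0 255" --pt "0 0 15 0 0 0 255" --pt "0 0 19 0 0 0 255" --pt "0 0 20.5 0 0 0 255" --pt "0 0 21.2 0 0 0 255" --pt "0 0 21.2 0 0 0 255" --pt "0 0.4 21.2 0 0 0 255" --pt "0 0.8 21.2 0 0 0 255" --pt "0 1.1 21.2 0 0 0 255" --pt "0 1.4 21.2 0 0 0 255" --pt "0 1.7 21.2 0 0 0 255" --pt "0 2.0 21.2 0 0 0 255" --pt "0 2.3 21.2 0 0 0 255" --pt "0 2.6 21.2 0 0 0 255" --pt "0 2.9 21.2 0 0 0 255" --pt "0 3.2 21.2 0 0 0 255" --pt "0 3.5 21.2 0 0 0 255" --pt "0 3.8 21.2 0 0 0 255" --pt "0 4.0 21.2 0 0 0 255"

```text
clock: 9.65
tcp_pos: [617.3, -254.7, 6.7]
eef_rot: [[-0.964, -0.266, 0.001], [-0.266, 0.964, -0.001], [-0.001, -0.001, -1.0]]
wrist_force: [0.6, -3.3, 4.7]
gripper_width: 0.1
gripper_force: 2.8
```

Call:
move_arm --pt "0 0.15 0 0 0 0 255" --pt "0 0.3 0 0 0 0 255" --pt "0 0.4 0 0 0 0 255" --pt "0 0.4 0 0 0 0 255"

```text
clock: 10.05
tcp_pos: [616.3, -250.8, 6.7]
eef_rot: [[-0.964, -0.266, 0.001], [-0.266, 0.964, -0.0], [-0.0, -0.001, -1.0]]
wrist_force: [1.0, -2.4, 6.0]
gripper_width: 0.3
gripper_force: 2.9
```

Call:
move_arm --pt "0 0.15 0 0 0 0 255" --pt "0 0.3 0 0 0 0 255" --pt "0 0.3 0 0 0 0 255"

```text
clock: 10.35
tcp_pos: [615.4, -248.0, 6.7]
eef_rot: [[-0.964, -0.266, 0.001], [-0.266, 0.964, -0.0], [-0.0, -0.001, -1.0]]
wrist_force: [0.5, -2.5, 5.9]
gripper_width: -0.3
gripper_force: 3.0
```

```bash
python3 - <<'E'
from h import *
s=ctrl.observe();np.savez("s4.npz",**s);print(s["tcp_pos"],s["gripper_width"],s["wrist_force"])
im=ctrl.capture("wrist")
cv2.imwrite("pics/w4.png",cv2.resize(im[:,:,::-1],(800,600),interpolation=2))
E
```

```text
[ 615.41058547 -247.95259957    6.66443835] -0.2587757474689893 [ 0.45292487 -2.53747926  5.92891122]
```

View pics/w4.png

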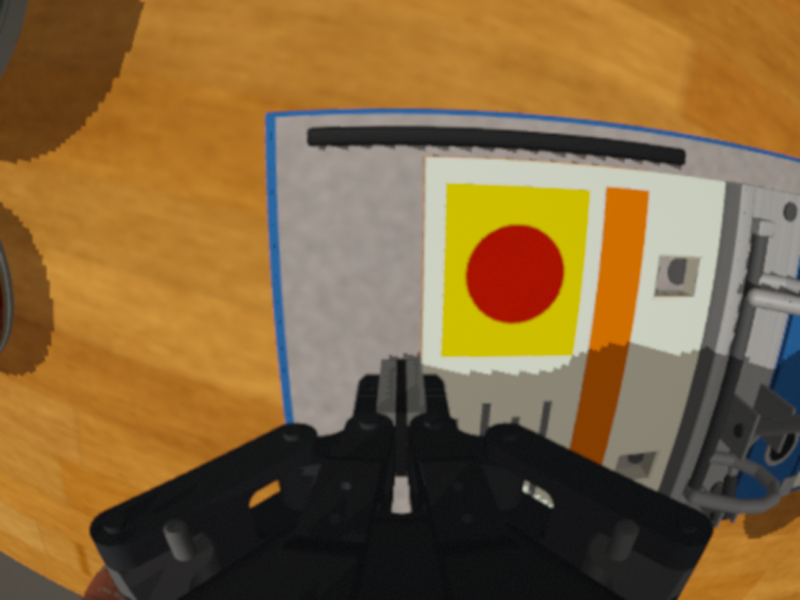

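The pad is up to column 725, with the stop bar just ahead of it at about 742. The holes sit over the ring seats. I'll creep on until the force rises.

Call:
move_arm --pt "0 0.1 0 0 0 0 255" --pt "0 0.2 0 0 0 0 255" --pt "0 0.2 0 0 0 0 255"

```text
clock: 10.7
tcp_pos: [614.9, -246.1, 6.7]
eef_rot: [[-0.964, -0.266, 0.001], [-0.266, 0.964, -0.0], [-0.0, -0.001, -1.0]]
wrist_force: [0.9, -2.6, 6.2]
gripper_width: -0.2
gripper_force: 3.0
```

Call:
move_arm --pt "0 0.1 0 0 0 0 255" --pt "0 0.2 0 0 0 0 255" --pt "0 0.2 0 0 0 0 255"

```text
clock: 11.0
tcp_pos: [614.4, -244.2, 6.7]
eef_rot: [[-0.964, -0.266, 0.001], [-0.266, 0.964, -0.0], [-0.0, -0.001, -1.0]]
wrist_force: [1.2, -2.0, 5.7]
gripper_width: 0.1
gripper_force: 3.0
```

Call:
move_arm --pt "0 0.1 0 0 0 0 255" --pt "0 0.2 0 0 0 0 255" --pt "0 0.2 0 0 0 0 255"

```text
clock: 11.3
tcp_pos: [613.8, -242.3, 6.7]
eef_rot: [[-0.964, -0.266, 0.001], [-0.266, 0.964, -0.0], [-0.0, -0.001, -1.0]]
wrist_force: [0.5, -2.6, 5.4]
gripper_width: -0.2
gripper_force: 3.0
```

Call:
move_arm --pt "0 0.1 0 0 0 0 255" --pt "0 0.2 0 0 0 0 255" --pt "0 0.2 0 0 0 0 255"

```text
clock: 11.6
tcp_pos: [613.6, -241.8, 6.7]
eef_rot: [[-0.964, -0.265, 0.002], [-0.265, 0.964, -0.003], [-0.001, -0.003, -1.0]]
wrist_force: [2.8, -7.1, 1.8]
gripper_width: 0.0
gripper_force: 5.3
```

Call:
move_arm --pt "0 0.1 0 0 0 0 255" --pt "0 0.2 0 0 0 0 255" --pt "0 0.2 0 0 0 0 255"

```text
clock: 11.9
tcp_pos: [613.5, -241.7, 7.1]
eef_rot: [[-0.964, -0.264, 0.003], [-0.264, 0.964, -0.005], [-0.002, -0.006, -1.0]]
wrist_force: [5.6, -11.7, 0.0]
gripper_width: -0.1
gripper_force: 7.6
```

Call:
move_arm --pt "0 -0.5 0 0 0 0 255" --pt "0 -1.5 0 0 0 0 255" --pt "0 -2.0 -2 0 0 0 255" --pt "0 -2.0 -7 0 0 0 255" --pt "0 -2.0 -12 0 0 0 255" --pt "0 -2.0 -16 0 0 0 255" --pt "1 2 -16 0 0 0 255" --pt "2 6 -16 0 0 0 255" --pt "3 10 -16 0 0 0 255" --pt "3.2 14.2 -16 0 0 0 255" --pt "3.2 14.2 -15 0 0 0 255" --pt "3.2 14.2 -14 0 0 0 255" --pt "3.2 14.2 -13.5 0 0 0 255" --pt "3.2 14.2 -13.5 0 0 0 255"

```text
clock: 13.3
tcp_pos: [543.2, -111.0, 140.0]
eef_rot: [[-0.964, -0.264, -0.003], [-0.264, 0.964, -0.001], [0.003, -0.0, -1.0]]
wrist_force: [-0.1, 0.0, 0.1]
gripper_width: 0.1
gripper_force: 0.0
```

```bash
python3 - <<'E'
from h import *
s=ctrl.observe();p=s["tcp_pos"];q=[583.66,-128.09,.2664]
c,n=np.cos(q[2]),np.sin(q[2]);d=p-[q[0],q[1],0];print(d[0]*c+d[1]*n,-d[0]*n+d[1]*c,p[2])
im=ctrl.capture("wrist")
cv2.imwrite("pics/w5.png",cv2.resize(im[:,:,::-1],(800,600),interpolation=2))
E
```

```text
-34.532998888175804 27.11475727169244 140.02021818356113
```

View pics/w5.png

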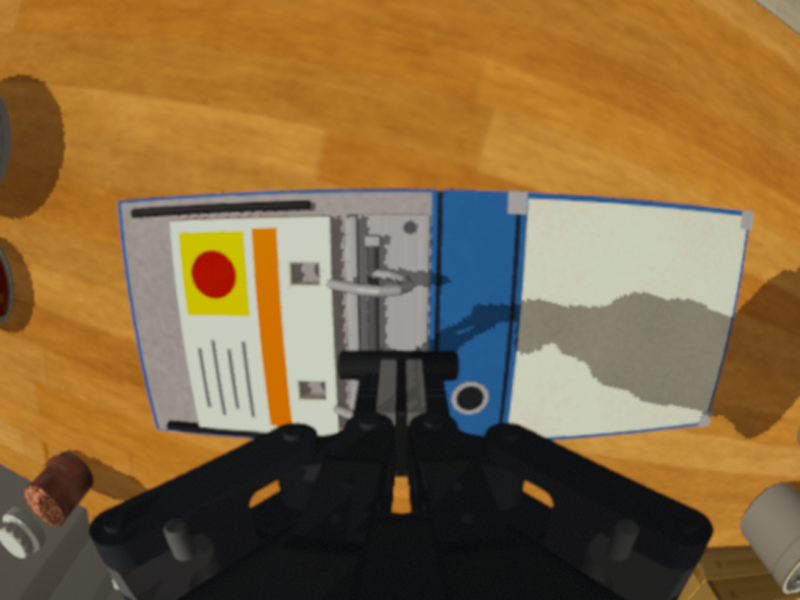

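The pad is against the stop bar, and the closed tips are above the bar (row 365) and roughly centred on it. I'll press down along the arc.

Call:
move_arm --pt "-0.2 0.1 0.8 0 0 0 255" --pt "-0.2 0.1 1.3 0 0 0 255" --pt "0.2 0.1 1.7 0 0 0 255" --pt "0.6 0.1 2.0 0 0 0 255" --pt "1.05 0.1 2.3 0 0 0 255" --pt "1.5 0.1 2.6 0 0 0 255" --pt "1.9 0.1 3.0 0 0 0 255" --pt "2.3 0.1 3.4 0 0 0 255" --pt "2.65 0.1 3.8 0 0 0 255" --pt "3.0 0.1 4.2 0 0 0 255" --pt "3.35 0.1 4.6 0 0 0 255" --pt "3.7 0.1 5.1 0 0 0 255" --pt "3.95 0.1 5.5 0 0 0 255" --pt "4.2 0.1 6.0 0 0 0 255" --pt "4.45 0.1 6.5 0 0 0 255" --pt "4.7 0.1 7.0 0 0 0 255" --pt "4.85 0.1 7.5 0 0 0 255" --pt "5.0 0.1 7.9 0 0 0 255" --pt "5.0 0.1 7.9 0 0 0 255"

```text
clock: 15.25
tcp_pos: [495.0, -122.1, 61.7]
eef_rot: [[-0.964, -0.266, -0.001], [-0.266, 0.964, 0.0], [0.001, 0.0, -1.0]]
wrist_force: [0.2, 0.7, 0.4]
gripper_width: 0.2
gripper_force: 0.0
```

Call:
move_arm --pt "0 0 -3 0 0 0 255" --pt "0 0 -8 0 0 0 255" --pt "0 0 -13 0 0 0 255" --pt "0 0 -16 0 0 0 255" --pt "0 0 -16 0 0 0 255" --pt "0 0 -16 0 0 0 255"

```text
clock: 15.85
tcp_pos: [495.7, -122.1, 222.4]
eef_rot: [[-0.964, -0.266, 0.001], [-0.266, 0.964, 0.0], [-0.001, -0.0, -1.0]]
wrist_force: [-1.9, 0.6, 0.3]
gripper_width: 0.0
gripper_force: 0.0
```

```bash
python3 - <<'E'
from h import *
s=ctrl.observe();print(s["tcp_pos"])
k=1.5625;q=[583.66,-128.09,.2664]
print(proj("wrist",f2w(q,[[-85,5,55],[-85,51,55],[-75,-8,13],[-75,-113,13]]),s)*k)
im=ctrl.capture("wrist")
cv2.imwrite("pics/w6.png",cv2.resize(im[:,:,::-1],(800,600),interpolation=2))
E
```

```text
[ 495.73774187 -122.05432098  222.38185116]
[[364.55404673 264.23912431]
 [431.7669329  264.39385361]
 [352.25180478 264.32120731]
 [225.57183116 265.40069495]]
```

View pics/w6.png

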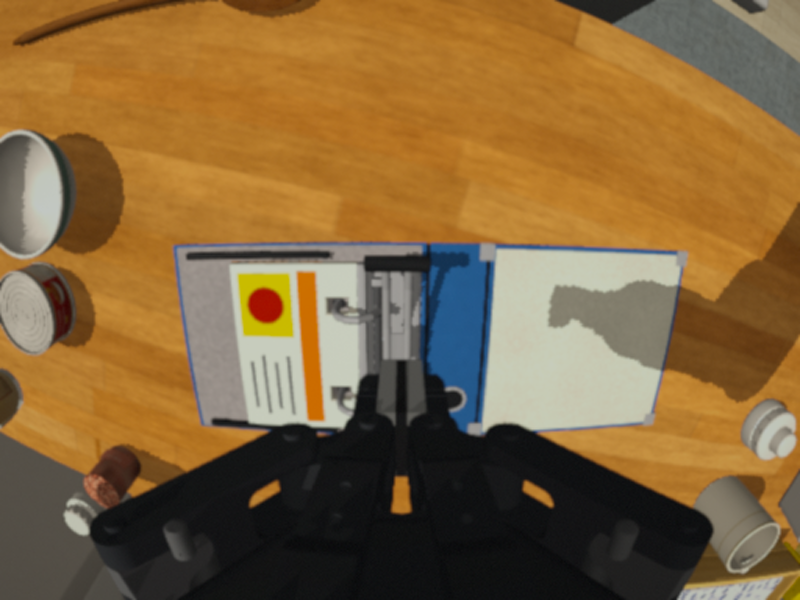

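The bar is down at (397,264), as predicted for lever 0. The rings pass into the holes at (338,305) and (342,393), and the pad's inner edge at column ~357 is up at the stop. Nothing touches the robot, so I'm handing in.

```bash
python3 -c "
from workcell import ctrl
print(ctrl.sign_off())"
```

```text
the job is handed in; nothing more can be done
None
```

I lifted the lever so the rings opened, slid the recipe block against the stop bar, and pressed the lever down so the rings shut through its holes. I handed the job in at about 16 s on the robot's clock; sign-off returned no verdict, but the last picture showed the lever down, the block at the stop and the rings in its holes.

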